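# Stop the coasting banding wheel with its lock hole over the slot

### The arm

A 6-joint arm with a two-finger parallel gripper is mounted at the origin on the work surface. World frame = base frame: x ahead of the robot, y to its left, z up, the work surface at z = 0. Lengths are in mm, angles in rad, forces in N, time in s.
With the tool pointing down it reaches from about 400 to 925 mm from the base axis. Payload 12.5 kg.
Tool frame: the origin (TCP) lies midway between the tips of the shut fingers; the grasp point (between the pads) lies 19 mm behind it; z points along the fingers, y is the line along which they close (so a half turn about z gives the same grasp; the last joint's range is limited). The gripper opens to 95 mm and grips with 3 to 60 N. Pads are 20 mm wide; open, the fingers measure 119 mm over their backs; the gripper's body (75 mm by 180 mm) begins 59 mm behind the grasp point.
Start: joints at [1.137, 0.491, 1.559, -0, 1.092, -0.106], TCP at [201.209, 591.745, 214.661] pointing down, gripper open.
Joint ranges: [-3.1, 3.1], [-0.84, 2.19], [0.05, 2.79], [-1.13, 4.28], [0.06, 2.93], [-2.69, 2.69]. Speed limits (rad/s): [2.22, 2.22, 2.79, 3.14, 3.14, 3.14].

### API

Orientations are given as [roll, pitch, yaw] about the fixed x, y, z axes, in that order (R = Rz(yaw) Ry(pitch) Rx(roll)).
In Python, from cell import state, read_camera, camera_info, env gives the robot as it stands.
- The arm moves only by the tool move_arm, never from a script. Its argument "commands" is a list of rows, each a list of 3 entries, a list of its own where there are three numbers: the shift along the world's x, y, z in cm, then the turn, a rotation vector about the world's x, y, z in degrees, then the opening, from 0 (shut) to 1 (fully open). A call has 1 to 10 rows; each row shifts and turns the commanded pose from where the row before left it; what a row does not reach is not made up. A row lasts 1/10 s, in which the tool goes at most 50 mm and 8.59 degrees, less where a joint would pass 70% of its speed; a pose out of reach is approached as far as the arm can. A call with a gripper value outside its range is refused whole. The fingers move at their own pace and stop on an object; the grip force is fixed at half the most. Time passes only in rows, so rows that do not move let the fingers close. It gives the time, the measured TCP pose, the force, the opening and the grip force at its end, in the units of the state.
- state(): the state, without advancing time (a new reading comes with each control period).
- read_camera(name): name is "side" or "top"; returns the picture (400x640x3 uint8, blue, green, red); there is no depth.
- camera_info(name): a dict with "K" (3x3 intrinsics, pixels), "k1" (the pictures are not rectified: a ray, as slopes to the right and down, at radius r is drawn at 1 + k1 r^2 times it, then the intrinsics apply), "cam_to_world" (4x4, takes a point from camera to world coordinates). Camera axes: x right, y down, z forward; pixel columns grow to the right and rows downward; lengths in mm; the calibration is good to about 2 mm. A picture is of the moment at which its call begins. camera_info takes no time and is no camera call.
- env.job_done(): hands the job in; it is judged then, once.
The state is a dict: "t": time; "joints": joint angles; "qvel": joint speeds; "tau": joint torques, N m; "eef_pos": TCP position; "tcp_rot": TCP orientation; "ft_force": force on the tool from outside, world axes, zero at the start; "moment": the same for the moment, N m; "opening": opening from 0.0 (shut) to 1.0 (fully open); "grip_force": force on a finger pad.
Only numpy, scipy, OpenCV 4.12 (cv2) and the standard library are available. Lean on these libraries where they do the work, as an engineer would, in place of code of your own. Each camera call takes 0.05 s, during which the arm holds its last target. There are 200 camera calls.

### The job

The larger banding wheel (pottery turntable) is still coasting round. Slow it with a gentle touch of the fingers on its top so that it comes to rest with its lock hole over the slot of the fixed fork beneath it, ready for the lock pin to be dropped through both, then let go. Do not touch the smaller wheel.

Things in the scene. Friction and masses are not known exactly. Their poses are not given: they have to be found in the camera images.
- wheel_head: Disc of the larger banding wheel: flat bare steel, 220 mm across, 12 mm thick, 1 to 1.6 kg, top 100 mm above the table, on a fixed pedestal. Origin on the vertical turning axis at its underside; x axis to the lock hole. Pushed off at the start, it coasts counter-clockwise from above for over a minute, at first at 0.5 to 1 rad/s. No motor: a few newtons on its top stop it at once and it stays.
- lock_hole (a point): Centre of the one round lock hole, at the top face of the large disc: 28 mm in diameter, right through, 80 mm from the turning axis. It travels with the disc. A finger kept pressed on the disc can also drag it round.
- lock_slot (a point): Point on the centre line of the fixed slot, 80 mm from the same axis, 76 mm above the table (12 mm beneath the disc). The slot is the 26 mm gap between two parallel steel prongs of a fork fixed to the large wheel's pedestal; the fork points straight out from the axis below the disc, its prongs show 30 mm past the rim, and the gap is open at the outer end.
- small_wheel: Bystander: the smaller banding wheel, standing still, steel disc 160 mm across with no hole and no fork, its top 72 mm above the table. Origin at the centre of its foot on the table. Leave it alone.

How it is judged (in metres and radians):
At the end, for the whole second after the job is handed in: The large wheel stands still (under 0.05 rad/s) with the centre of its lock hole within 17 mm, seen from above, of the slot point (within about 12 degrees) (horizontal distance between lock_hole and lock_slot below 0.017 m and angular speed of wheel_head below 0.05 rad/s); the robot touches nothing.
It fails at once if the robot touches the smaller wheel (contact force between any of the arm, the fingers and small_wheel above 0.5 N).
It fails at once if the large wheel is pressed harder than 60 N (contact force between any of the fingers, the arm and wheel_head above 60 N).
It also fails if it takes over 51 s, if anything falls off the work surface, if the arm or the gripper's body presses on something with over 40 N, if the wrist force passes 120 N, or if a joint passes its speed limit or range.

## Working session

There is one attempt and no reset: what is moved stays moved. The work goes in short steps, Python scripts to look and compute and a tool call to move; the robot and the scene stay as the last step left them, time stands still between calls to the robot, and variables do not carry over. Pictures are saved under pics/ and viewed, at most 10 in all, crops included, and the job is handed in when it is done.

Besides the shell and the picture viewer there is one more tool, called after ">>>" by a JSON object that holds its "api" and its "payload", one argument or row to a line. move_arm: Moves the arm, as the interface text tells. Its arguments: {"type":"object","properties":{"commands":{"type":"array"}},"required":["commands"]}

```bash
mkdir -p pics
cat > h.py <<'E'
import numpy as np, cv2
from cell import state, read_camera, camera_info, env
def ray2plane(name,uv,z):
    c=camera_info(name);K=np.array(c["K"]);T=np.array(c["cam_to_world"])
    d=cv2.undistortPoints(np.array(uv,float).reshape(-1,1,2),K,np.array([c["k1"],0,0,0.])).reshape(-1,2)
    r=np.c_[d,np.ones(len(d))]@T[:3,:3].T
    return T[:3,3]+r*((z-T[2,3])/r[:,2:3])
E
python3 - <<'E'
from h import *
a=read_camera("top");b=read_camera("side")
cv2.imwrite("pics/top0.png",a);cv2.imwrite("pics/side0.png",b)
for n in("top","side"):print(camera_info(n))
print(state())
E
```

```text
{'K': array([[449.26657657,   0.        , 326.14858877],
       [  0.        , 449.26657657, 200.1203548 ],
       [  0.        ,   0.        ,   1.        ]]), 'k1': -0.035392272721885776, 'cam_to_world': array([[ 1.86678578e-02, -9.85970024e-01,  1.65875326e-01,
         3.81716620e+02],
       [-9.99817413e-01, -1.77318946e-02,  7.12181078e-03,
         3.23376476e+01],
       [-4.08060814e-03, -1.65977988e-01, -9.86121015e-01,
         9.65534411e+02],
       [ 0.00000000e+00,  0.00000000e+00,  0.00000000e+00,
         1.00000000e+00]])}
{'K': array([[462.39856263,   0.        , 320.21513226],
       [  0.        , 462.39856263, 200.67213792],
       [  0.        ,   0.        ,   1.        ]]), 'k1': -0.13719917217992286, 'cam_to_world': array([[ 8.85685708e-01, -2.86900678e-01,  3.65032639e-01,
         2.57506045e+02],
       [-4.64285206e-01, -5.46841759e-01,  6.96708933e-01,
        -5.63699256e+02],
       [-2.71175379e-04, -7.86544399e-01, -6.17533671e-01,
         6.02392033e+02],
       [ 0.00000000e+00,  0.00000000e+00,  0.00000000e+00,
         1.00000000e+00]])}
{'t': 0.1, 'joints': array([ 1.13739176e+00,  4.91484001e-01,  1.55939455e+00, -1.28871548e-06,
        1.09168216e+00, -1.05576995e-01]), 'qvel': array([-0.00149152, -0.00179464, -0.00045515, -0.00010698,  0.00100939,
        0.00127951]), 'tau': array([ 1.71831121e-03, -6.13617325e+01, -2.58604538e+01,  6.93595293e-02,
        4.70740255e-02, -5.39161658e-05]), 'eef_pos': array([201.11701639, 591.53225505, 214.12759362]), 'tcp_rot': array([-3.14062987e+00, -1.00878043e-04,  2.81376562e+00]), 'ft_force': array([ 0.76122649, -0.98524889,  0.43549676]), 'moment': array([ 0.00746638, -0.03663453, -0.02962476]), 'grip_force': 0.0, 'opening': 0.998259180317808}
```

View pics/top0.png

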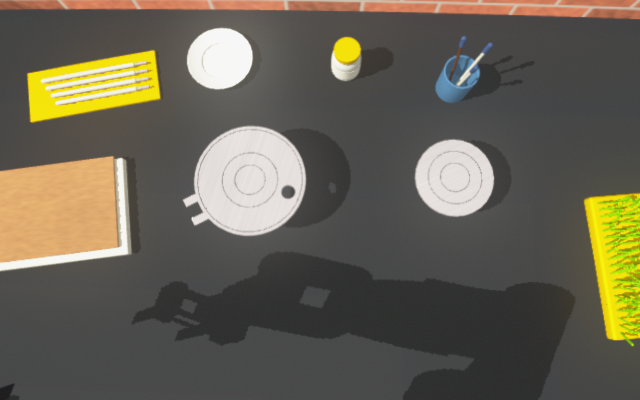

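View pics/side0.png

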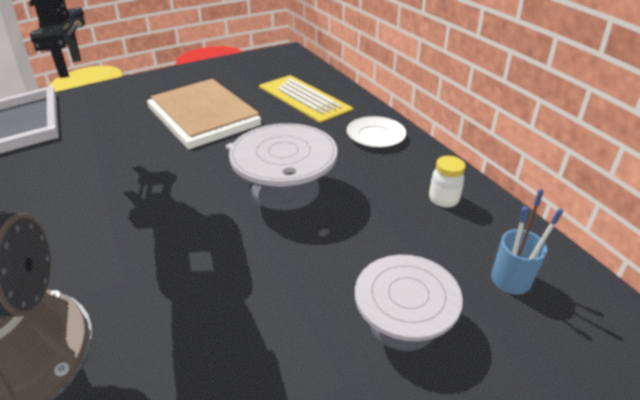

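The top view shows the big disc at (250,180), its hole at (288,192) and the prong tips at (190,202) and (198,219). The small wheel is at (455,177). The side view agrees.

```bash
cat >> h.py <<'E'
def disc(img):
    """centre (world) of large disc from its bright contour, by circle fit on the top plane"""
    m=cv2.inRange(img[80:280,170:360],(120,)*3,(255,)*3)
    m=cv2.morphologyEx(m,cv2.MORPH_OPEN,cv2.getStructuringElement(2,(25,25)))
    c=max(cv2.findContours(m,0,1)[0],key=cv2.contourArea).reshape(-1,2)+[170,80]
    P=ray2plane("top",c,100)[:,:2]
    s=np.linalg.lstsq(np.c_[2*P,np.ones(len(P))],(P**2).sum(1),rcond=None)[0]
    return s[:2],np.sqrt(s[2]+s[:2]@s[:2])
def hole(img,C):
    """hole angle: darkness-weighted centroid within an annulus on the disc"""
    vv,uu=np.mgrid[80:280,170:360]
    P=ray2plane("top",np.c_[uu.ravel(),vv.ravel()],100)[:,:2]-C
    r=np.hypot(*P.T);g=img[80:280,170:360].mean(2).ravel()
    k=(r>60)&(r<100)&(g<110)
    return (*np.degrees(np.arctan2(*P[k].mean(0)[::-1])),) if 0 else (np.degrees(np.arctan2(P[k].mean(0)[1],P[k].mean(0)[0])),np.hypot(*P[k].mean(0)),k.sum())
E
python3 - <<'E'
from h import *
a=cv2.imread("pics/top0.png");C,R=disc(a);print(C,R,0.05,hole(a,C))
for i in range(6):
    t=state()["t"];a=read_camera("top");print(t,disc(a),hole(a,C))
m=cv2.inRange(a[185:235,175:215],(110,)*3,(255,)*3)
vv,uu=np.nonzero(m);P=ray2plane("top",np.c_[uu+175,vv+185],76)[:,:2]-C
r=np.hypot(*P.T);k=(r>118)&(r<145);an=np.degrees(np.arctan2(P[k,1],P[k,0]))
off=P[k];n,_=np.histogram(an,np.arange(30,130,2));print(n,an.mean(),(an.min()+an.max())/2,r.max())
cv2.imwrite("pics/crop.png",cv2.resize(a[100:260,160:330],None,fx=4.4,fy=3.7))
p=ray2plane("top",[[455,177]],72);print(p)
E
```

```text
[567.44121872 195.20915637] 107.57768478753849 0.05 (np.float64(-107.00831654942938), np.float64(84.83080336110207), np.int64(111))
0.1 (array([567.23979265, 195.37142378]), np.float64(107.52218756790123)) (np.float64(-104.44207717008811), np.float64(85.04268502981853), np.int64(108))
0.15 (array([567.15588254, 195.47068842]), np.float64(107.44183842782637)) (np.float64(-103.19160260978084), np.float64(84.8121672740385), np.int64(109))
0.2 (array([567.0289151 , 195.31189539]), np.float64(107.57294308131294)) (np.float64(-101.66193353196793), np.float64(84.83430699878194), np.int64(112))
0.25 (array([566.89545061, 195.44424432]), np.float64(107.49557711949784)) (np.float64(-100.11273196186343), np.float64(85.05774970003088), np.int64(111))
0.3 (array([566.76542614, 195.35007716]), np.float64(107.5978819457388)) (np.float64(-98.42393349128145), np.float64(84.84623879227638), np.int64(112))
0.35 (array([566.70280951, 195.41559323]), np.float64(107.55432678129654)) (np.float64(-96.60335826798814), np.float64(84.69249945842239), np.int64(108))
[ 0  0  0  0  0  0  0  0  0  0  0  0  0  0  0  0  0  0  0  0  0  0  0  0
  0  0  0  0  0  0  0  0  0  0  0  0  1 12 23 25 20 18  0  0  0  0  4 23
 23] 119.14242399193046 118.74279642385306 140.32308726947997
[[ 584.52040434 -222.91005434   72.        ]]
```

View pics/crop.png

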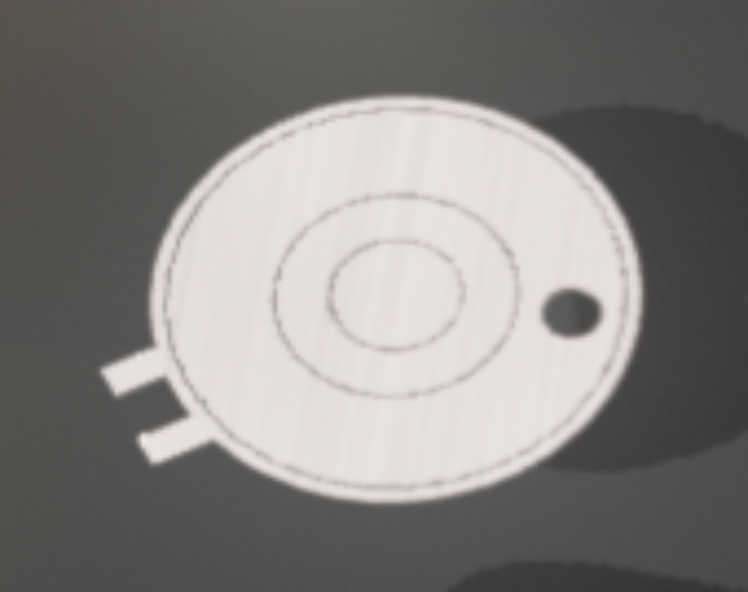

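The crop shows the hole at crop (571,313) and the prong tip midpoints at crop (109,383) and (145,451). I'll move to a hover over the near side of the disc, about 220° round, so the camera still sees the fork sector.

>>> {"api": "move_arm", "payload": {
  "commands": [
    [[2.8, -4.0, 0], [0, 0, 0], 0],
    [[2.8, -4.0, 0], [0, 0, 0], 0],
    [[2.8, -4.0, 0], [0, 0, 0], 0],
    [[2.8, -4.0, 0], [0, 0, 0], 0],
    [[2.8, -4.0, 0], [0, 0, 0], 0],
    [[2.8, -4.0, 0], [0, 0, 0], 0],
    [[2.8, -4.0, -1], [0, 0, 0], 0],
    [[2.8, -4.0, -1], [0, 0, 0], 0],
    [[2.8, -4.0, -1], [0, 0, 0], 0],
    [[2.8, -4.0, -1], [0, 0, 0], 0]
  ]
}}

```text
t: 1.4
eef_pos: [482.2, 189.9, 174.5]
tcp_rot: [3.141, 0.001, 2.814]
ft_force: [0.8, 0.5, 0.9]
opening: 0.216
grip_force: 0.0
```

>>> {"api": "move_arm", "payload": {
  "commands": [
    [[2.8, -4.0, -2], [0, 0, 0], 0],
    [[0, 0, -2], [0, 0, 0], 0],
    [[0, 0, -2], [0, 0, 0], 0],
    [[0, 0, 0], [0, 0, 0], 0],
    [[0, 0, 0], [0, 0, 0], 0]
  ]
}}

```text
t: 1.9
eef_pos: [507.8, 154.0, 116.0]
tcp_rot: [-3.142, -0.0, 2.814]
ft_force: [0.9, -0.4, -0.6]
opening: 0.003
grip_force: 0.0
```

Run:
```python
from h import *
C=np.array([567.1,195.4])
p=ray2plane("top",[[184.8,203.6],[193,221.9]],76)[:,:2]-C
print(p,np.hypot(*p.T),np.degrees(np.arctan2(p[:,1],p[:,0])),np.degrees(np.arctan2(*p.mean(0)[::-1])))
s=state();print(s["t"],s["eef_pos"],s["ft_force"])
a=read_camera("top");print(hole(a,C));cv2.imwrite("pics/top1.png",a)
```

```text
[[-47.98485762 127.99547222]
 [-84.71722544 108.84598914]] [136.69450417 137.92917617] [110.55076875 127.89440626] 119.26187530903105
1.9 [507.80840198 153.96530615 116.02743582] [ 0.92275142 -0.36644467 -0.56575387]
(np.float64(170.0532881615779), np.float64(16.351864105473016), np.int64(3922))
```

View pics/top1.png

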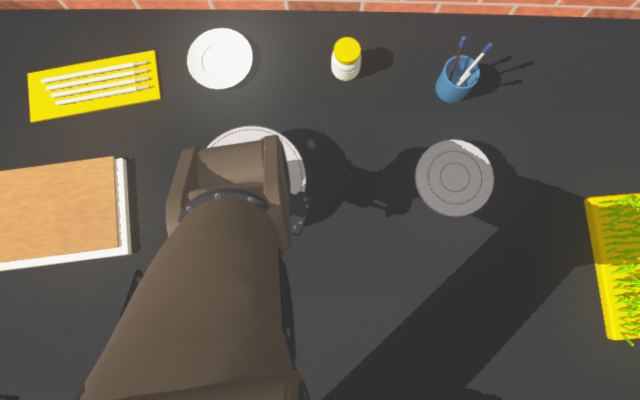

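In the top view the arm hides the disc except for its far rim and right edge. The light spot at (312,145) is the hole's shadow patch. I'll check the side view.

Run:
```python
from h import *
print(state()["t"])
a=read_camera("side");cv2.imwrite("pics/side1.png",a)
```

```text
1.95
```

View pics/side1.png

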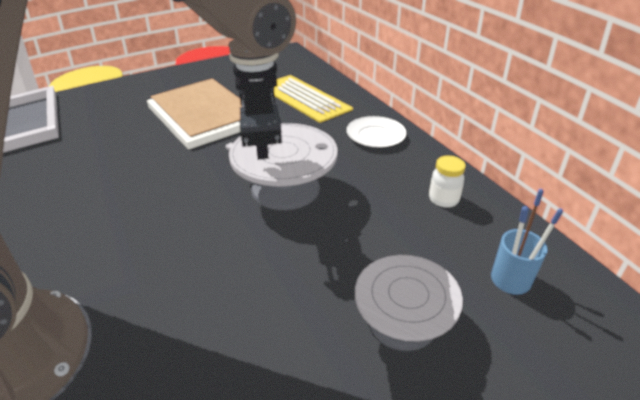

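The side view shows the hole clearly at (321,147), the fingertip at (262,155) and the gripper's shadow on the near part of the disc. I'll track the hole with this camera and lower to about 106 mm.

>>> {"api": "move_arm", "payload": {
  "commands": [
    [[0, 0, -0.5], [0, 0, 0], 0],
    [[0, 0, -0.5], [0, 0, 0], 0],
    [[0, 0, 0], [0, 0, 0], 0],
    [[0, 0, 0], [0, 0, 0], 0]
  ]
}}

```text
t: 2.4
eef_pos: [507.7, 153.9, 105.7]
tcp_rot: [-3.142, -0.0, 2.814]
ft_force: [0.1, -0.2, -0.1]
opening: 0.005
grip_force: 0.0
```

```bash
cat >> h.py <<'E'
def hside(img,exp,C=np.array([567.1,195.4])):
    vv,uu=np.mgrid[100:200,210:350]
    P=ray2plane("side",np.c_[uu.ravel(),vv.ravel()],100)[:,:2]-C
    r=np.hypot(*P.T);g=img[100:200,210:350].mean(2).ravel()
    d=(np.degrees(np.arctan2(P[:,1],P[:,0]))-exp+180)%360-180
    reg=(r>64)&(r<96)&(abs(d)<22);w=np.clip(np.median(g[reg])-25-g,0,None)*reg
    return exp+(w*d).sum()/w.sum(),(w*r).sum()/w.sum(),(w>0).sum()
E
python3 - <<'E'
from h import *
print(hside(cv2.imread("pics/side1.png"),-49))
print(hside(cv2.imread("pics/side0.png"),-105))
for i in range(5):
    t=state()["t"];a=read_camera("side");print(t,hside(a,-107+30*t))
s=state();print(s["t"],s["eef_pos"],s["ft_force"])
E
```

```text
(np.float64(-52.167300370782286), np.float64(82.67440098060472), np.int64(55))
(np.float64(-105.7561455226702), np.float64(86.91100590757985), np.int64(89))
2.4 (np.float64(nan), np.float64(nan), np.int64(0))
2.45 (np.float64(nan), np.float64(nan), np.int64(0))
2.5 (np.float64(nan), np.float64(nan), np.int64(0))
2.55 (np.float64(nan), np.float64(nan), np.int64(0))
2.6 (np.float64(nan), np.float64(nan), np.int64(0))
2.65 [507.80162902 153.8389966  105.80583413] [ 0.57937457 -0.29822319  0.48769728]h.py:29: RuntimeWarning: invalid value encountered in scalar divide
  return exp+(w*d).sum()/w.sum(),(w*r).sum()/w.sum(),(w>0).sum()
```

Run:
```python
from h import *
print(state()["t"]);a=read_camera("side");cv2.imwrite("pics/s2.png",a)
cv2.imwrite("pics/s2c.png",cv2.resize(a[90:210,200:360],None,fx=4.5,fy=4.5))
```

```text
2.65
```

View pics/s2c.png

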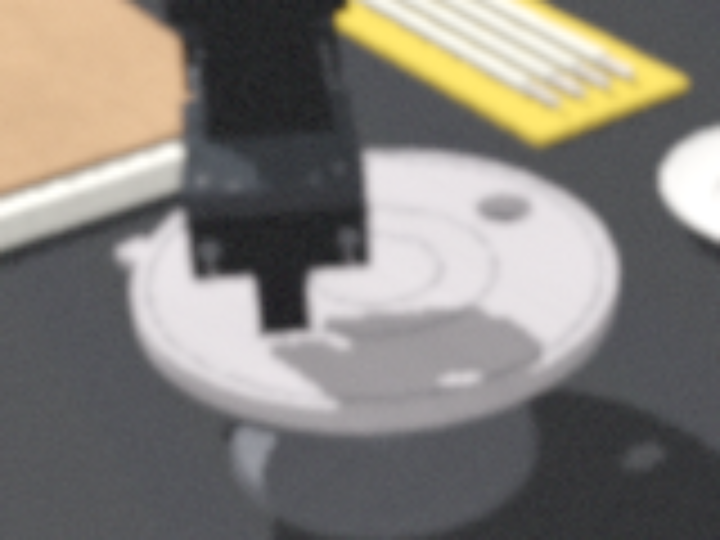

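The hole is at crop (503,208), which is full-image (311.8,136.2). The gripper hides the fork sector from this camera.

Run:
```python
from h import *
C=np.array([567.1,195.4])
for n,uv in(("side0",(289,170.5)),("side1",(321,147)),("s2",(311.8,136.2))):
    p=ray2plane("side",[uv],100)[0,:2]-C;an=np.degrees(np.arctan2(p[1],p[0]));print(n,an,np.hypot(*p),hside(cv2.imread(f"pics/{n}.png"),an))
a=cv2.imread("pics/top0.png");print(hole(a,C))
```

```text
side0 -105.24296164386394 84.24232150969699 (np.float64(-105.75614552267018), np.float64(86.91100590757985), np.int64(89))
side1 -25.032955632820062 79.80751488902351 (np.float64(-23.540269560831774), np.float64(80.40846386983783), np.int64(73))
s2 10.93788732673357 76.82221559138812 (np.float64(11.519298272915961), np.float64(76.70051120609992), np.int64(65))
(np.float64(-106.75048210829452), np.float64(84.91434964460082), np.int64(111))
```

Run:
```python
from h import *
e=14.
for i in range(6):
    t=state()["t"];a=read_camera("side");e,r,n=hside(a,e);print(round(t,2),round(e,1),round(r,1),n);e+=2.5
```

```text
2.7 14.0 76.6 62
2.75 16.8 76.4 59
2.8 19.1 76.1 56
2.85 21.6 76.1 56
2.9 24.2 75.8 60
2.95 26.9 75.6 59
```

Refitting with the known hole radius and fork geometry puts the axis at about (565,191), the slot at 117.6° and the hole turning at about 49°/s. The hole should pass the slot at about t = 4.75, so I'll lower now and touch then.

>>> {"api": "move_arm", "payload": {
  "commands": [
    [[0, 0, -0.1], [0, 0, 0], 0],
    [[0, 0, -0.1], [0, 0, 0], 0],
    [[0, 0, -0.1], [0, 0, 0], 0],
    [[0, 0, 0], [0, 0, 0], 0],
    [[0, 0, 0], [0, 0, 0], 0],
    [[0, 0, 0], [0, 0, 0], 0],
    [[0, 0, 0], [0, 0, 0], 0],
    [[0, 0, 0], [0, 0, 0], 0],
    [[0, 0, 0], [0, 0, 0], 0],
    [[0, 0, 0], [0, 0, 0], 0]
  ]
}}

```text
t: 4.0
eef_pos: [507.8, 153.8, 102.7]
tcp_rot: [3.141, 0.0, 2.814]
ft_force: [0.5, 0.4, -0.0]
opening: 0.006
grip_force: 0.0
```

>>> {"api": "move_arm", "payload": {
  "commands": [
    [[0, 0, 0], [0, 0, 0], 0],
    [[0, 0, 0], [0, 0, 0], 0],
    [[0, 0, 0], [0, 0, 0], 0],
    [[0, 0, 0], [0, 0, 0], 0],
    [[0, 0, -0.15], [0, 0, 0], 0],
    [[0, 0, -0.15], [0, 0, 0], 0],
    [[0, 0, -0.05], [0, 0, 0], 0]
  ]
}}

```text
t: 4.7
eef_pos: [507.9, 153.8, 99.4]
tcp_rot: [3.141, 0.0, 2.814]
ft_force: [-1.3, -1.5, 7.5]
opening: 0.004
grip_force: 3.9
```

>>> {"api": "move_arm", "payload": {
  "commands": [
    [[0, 0, 0], [0, 0, 0], 0],
    [[0, 0, 0], [0, 0, 0], 0]
  ]
}}

```text
t: 4.9
eef_pos: [507.9, 153.8, 99.5]
tcp_rot: [3.141, 0.0, 2.814]
ft_force: [-1.0, -1.3, 5.7]
opening: 0.008
grip_force: 3.0
```

>>> {"api": "move_arm", "payload": {
  "commands": [
    [[0, 0, 0.2], [0, 0, 0], 0],
    [[0, 0, 0.5], [0, 0, 0], 0],
    [[0, 0, 2], [0, 0, 0], 0],
    [[0, 0, 4], [0, 0, 0], 0],
    [[-2.8, 4.0, 0], [0, 0, 0], 0],
    [[-2.8, 4.0, 0], [0, 0, 0], 0],
    [[-2.8, 4.0, 0], [0, 0, 0], 0],
    [[-2.8, 4.0, 0], [0, 0, 0], 0],
    [[-2.8, 4.0, 0], [0, 0, 0], 0],
    [[-2.8, 4.0, 0], [0, 0, 0], 0]
  ]
}}

```text
t: 5.9
eef_pos: [338.3, 395.3, 166.6]
tcp_rot: [3.141, 0.0, 2.814]
ft_force: [1.3, -0.2, -0.0]
opening: 0.005
grip_force: 0.0
```

>>> {"api": "move_arm", "payload": {
  "commands": [
    [[-2.8, 4.0, 0], [0, 0, 0], 0],
    [[-2.8, 4.0, 0], [0, 0, 0], 0],
    [[-2.8, 4.0, 0], [0, 0, 0], 0],
    [[-2.8, 4.0, 0], [0, 0, 0], 0]
  ]
}}

```text
t: 6.3
eef_pos: [226.1, 555.3, 166.5]
tcp_rot: [3.141, 0.0, 2.814]
ft_force: [0.9, -0.2, 0.1]
opening: 0.004
grip_force: 0.0
```

Run:
```python
from h import *
C=np.array([565,190.9])
for i in range(4):
    a=read_camera("top");h=hole(a,C);p=C+h[1]*np.array([np.cos(np.radians(h[0])),np.sin(np.radians(h[0]))]);print(state()["t"],h,p,p-[528,261.8],disc(a))
cv2.imwrite("pics/top2c.png",cv2.resize(a[100:260,160:330],None,fx=3.7,fy=3.7))
```

```text
6.35 (np.float64(114.54264003223737), np.float64(79.09841648484787), np.int64(12)) [532.14486471 262.85206443] [4.14486471 1.05206443] (array([567.59823702, 187.67633401]), np.float64(108.22849768520328))
6.4 (np.float64(114.54264003223737), np.float64(79.09841648484787), np.int64(12)) [532.14486471 262.85206443] [4.14486471 1.05206443] (array([567.60855103, 187.69211075]), np.float64(108.22820347397533))
6.45 (np.float64(114.54264003223737), np.float64(79.09841648484787), np.int64(12)) [532.14486471 262.85206443] [4.14486471 1.05206443] (array([567.4999406 , 186.95160648]), np.float64(107.84053344641568))
6.5 (np.float64(114.54264003223737), np.float64(79.09841648484787), np.int64(12)) [532.14486471 262.85206443] [4.14486471 1.05206443] (array([567.61076258, 187.68032262]), np.float64(108.23485232369977))
```

View pics/top2c.png

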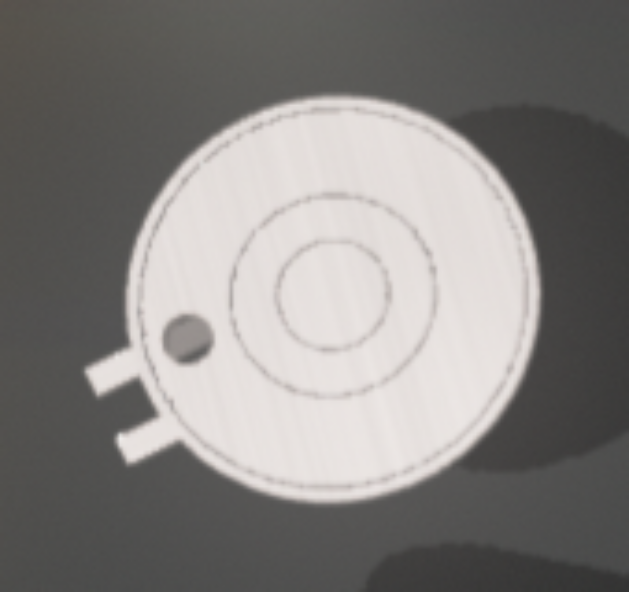

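The wheel is at rest. The hole is at crop (187,339) and the ring centre at (333,295). Through the hole I mostly see a prong, so it stopped past the slot. I'll quantify how far.

Run:
```python
from h import *
f=lambda x,y:[160+(x+.5)/3.7-.5,100+(y+.5)/3.7-.5]
q=ray2plane("top",[f(333,295),f(187,339),f(333.5,299)],100)[:,:2]
print("C,hole,rimcentre",q)
p=ray2plane("top",[f(95,382),f(125,450)],76)[:,:2]
C=q[0];m=p.mean(0);d=p[1]-p[0]
A=lambda v:np.degrees(np.arctan2(v[1],v[0]))
print(p,A(m-C),np.hypot(*(m-C)),A(np.array([d[1],-d[0]])),A(q[1]-C),np.hypot(*(q[1]-C)))
```

```text
C,hole,rimcentre [[566.10451682 190.26881293]
 [540.88292884 267.00076492]
 [563.93173895 189.89812196]]
[[520.60529627 322.46200277]
 [483.69236884 303.48850364]] 117.52892508937671 138.37340797531613 117.2034763390199 108.19555634415474 80.77079271571368
```

The hole stopped at 108.2° and the slot is at 117.5°, about 13 mm short. That is within tolerance but close. I'll press lightly again and drag it about 11 mm at the finger, counter-clockwise.

>>> {"api": "move_arm", "payload": {
  "commands": [
    [[2.8, -4.0, 0], [0, 0, 0], 0],
    [[2.8, -4.0, 0], [0, 0, 0], 0],
    [[2.8, -4.0, 0], [0, 0, 0], 0],
    [[2.8, -4.0, 0], [0, 0, 0], 0],
    [[2.8, -4.0, 0], [0, 0, 0], 0],
    [[2.8, -4.0, 0], [0, 0, 0], 0],
    [[2.8, -4.0, 0], [0, 0, 0], 0],
    [[2.8, -4.0, 0], [0, 0, 0], 0],
    [[2.8, -4.0, 0], [0, 0, 0], 0],
    [[2.8, -4.0, 0], [0, 0, 0], 0]
  ]
}}

```text
t: 7.5
eef_pos: [508.4, 150.4, 166.6]
tcp_rot: [3.142, 0.0, 2.812]
ft_force: [0.7, 0.8, -0.9]
opening: 0.006
grip_force: 0.0
```

>>> {"api": "move_arm", "payload": {
  "commands": [
    [[0, 0, -3], [0, 0, 0], 0],
    [[0, 0, -2], [0, 0, 0], 0],
    [[0, 0, -1], [0, 0, 0], 0],
    [[0, 0, -0.3], [0, 0, 0], 0],
    [[0, 0, 0], [0, 0, 0], 0],
    [[0, 0, 0], [0, 0, 0], 0]
  ]
}}

```text
t: 8.1
eef_pos: [508.0, 154.0, 104.1]
tcp_rot: [3.141, 0.001, 2.814]
ft_force: [-0.8, -0.8, -0.1]
opening: 0.004
grip_force: 0.0
```

>>> {"api": "move_arm", "payload": {
  "commands": [
    [[0, 0, -0.2], [0, 0, 0], 0],
    [[0, 0, -0.1], [0, 0, 0], 0],
    [[0, 0, -0.1], [0, 0, 0], 0],
    [[0, 0, 0], [0, 0, 0], 0]
  ]
}}

```text
t: 8.5
eef_pos: [507.8, 153.9, 99.6]
tcp_rot: [3.141, 0.0, 2.814]
ft_force: [-1.7, -0.8, 5.9]
opening: 0.003
grip_force: 2.9
```

>>> {"api": "move_arm", "payload": {
  "commands": [
    [[0.1, -0.17, 0], [0, 0, 0], 0],
    [[0.12, -0.18, 0], [0, 0, 0], 0],
    [[0.13, -0.18, 0], [0, 0, 0], 0],
    [[0.14, -0.18, 0], [0, 0, 0], 0],
    [[0.14, -0.17, 0], [0, 0, 0], 0],
    [[0, 0, 0], [0, 0, 0], 0],
    [[0, 0, 0], [0, 0, 0], 0],
    [[0, 0, 0], [0, 0, 0], 0]
  ]
}}

```text
t: 9.3
eef_pos: [514.5, 145.0, 99.5]
tcp_rot: [3.141, 0.001, 2.814]
ft_force: [0.9, -0.4, 6.1]
opening: 0.004
grip_force: 2.8
```

>>> {"api": "move_arm", "payload": {
  "commands": [
    [[0, 0, 0.2], [0, 0, 0], 0],
    [[0, 0, 0.5], [0, 0, 0], 0],
    [[0, 0, 2], [0, 0, 0], 0],
    [[0, 0, 4], [0, 0, 0], 0],
    [[-2.8, 4.0, 0], [0, 0, 0], 0],
    [[-2.8, 4.0, 0], [0, 0, 0], 0],
    [[-2.8, 4.0, 0], [0, 0, 0], 0],
    [[-2.8, 4.0, 0], [0, 0, 0], 0],
    [[-2.8, 4.0, 0], [0, 0, 0], 0],
    [[-2.8, 4.0, 0], [0, 0, 0], 0]
  ]
}}

```text
t: 10.3
eef_pos: [344.6, 386.3, 166.5]
tcp_rot: [-3.142, -0.0, 2.814]
ft_force: [0.9, -0.0, -0.5]
opening: 0.005
grip_force: 0.0
```

>>> {"api": "move_arm", "payload": {
  "commands": [
    [[-2.8, 4.0, 0], [0, 0, 0], 0],
    [[-2.8, 4.0, 0], [0, 0, 0], 0],
    [[-2.8, 4.0, 0], [0, 0, 0], 0],
    [[-2.8, 4.0, 0], [0, 0, 0], 0],
    [[0, 0, 0], [0, 0, 0], 0],
    [[0, 0, 0], [0, 0, 0], 0]
  ]
}}

```text
t: 10.9
eef_pos: [233.1, 545.2, 165.9]
tcp_rot: [-3.141, -0.0, 2.816]
ft_force: [-0.6, -0.4, 0.2]
opening: 0.003
grip_force: 0.0
```

Run:
```python
from h import *
a=read_camera("top");cv2.imwrite("pics/top3c.png",cv2.resize(a[100:260,160:330],None,fx=3.7,fy=3.7))
```

```text
(no output)
```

View pics/top3c.png

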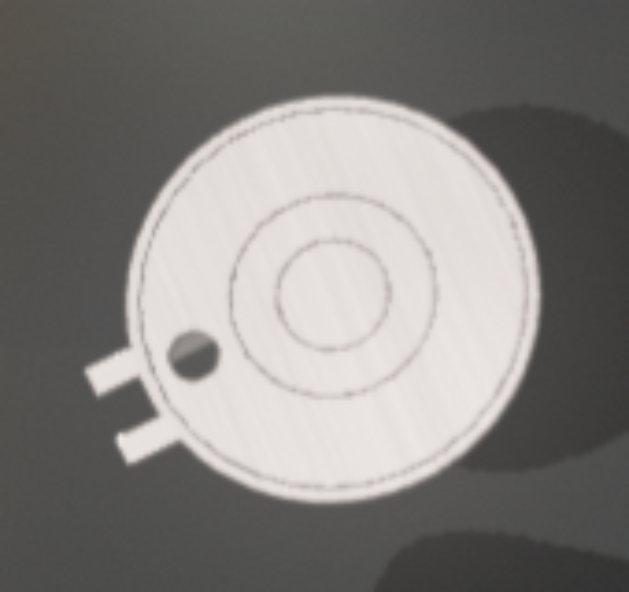

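The hole is now at crop (193,356), with a strip of prong still in its upper part.

Run:
```python
from h import *
f=lambda x,y:[160+(x+.5)/3.7-.5,100+(y+.5)/3.7-.5]
q=ray2plane("top",[f(333,295),f(193,356)],100)[:,:2]
# inner edge of prong seen in hole (two points on the edge), at prong top; and inner corners of the prong tips
p=ray2plane("top",[f(100,397),f(117,438),f(177,362),f(215,343)],76)[:,:2]
C=q[0];h=q[1]-C;print("hole",np.degrees(np.arctan2(h[1],h[0])),np.hypot(*h),h)
a=np.radians(117.5);u=np.array([np.cos(a),np.sin(a)]);n=np.array([-u[1],u[0]])
print("along/lateral of hole",h@u,h@n);print((p-C)@u,(p-C)@n)
```

```text
hole 115.20146980854477 80.63691729392616 [-34.33540121  72.96158341]
along/lateral of hole 80.5720387886588 -3.2340371219807635
[139.10459476 139.76269105  93.53455332  70.58578298] [-11.86820524  12.88535442 -10.75501885 -11.08739064]
```

The hole is about 3 mm off the slot line, well inside 17 mm. I'll confirm it is still and hand in.

Run:
```python
from h import *
a=read_camera("top");[read_camera("top") for _ in range(8)];b=read_camera("top")
d=cv2.absdiff(a,b)[100:260,160:330].max();print(d,state()["ft_force"])
if d<40: print(env.job_done())
```

```text
36 [ 0.406547   -0.10822117  0.09471869]
the job is handed in; nothing more can be done
None
```

The large wheel is at rest with its lock hole about 3 mm off the slot centre line (17 mm allowed), the arm is clear of both wheels, and the job was handed in at about 11.5 s of the 51 s allowed; the first touch stopped it about 13 mm short, so I pressed lightly again and dragged it into line.

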